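# Set out a hot-staining line beside the microscope

### The job

Set out the bench for hot staining of slides: stand the beaker in the middle of the hot plate and cover it all round with the watch glass, hollow side up. In the steel tray make one straight row down the middle of its length, with about 2 cm clear between neighbours: the staining jar in the centre of the tray, the dropper bottle between it and the hot plate, and the slide rack on the opposite side of the jar, its length along the tray. Set everything down upright and gently, dropping nothing, and leave the phone, the drinking bottle and the carton of slides where they are.

Things in the scene. Friction and masses are not known exactly. Their poses are not given: they have to be found in the camera images.
- hot_plate: Small lab hot plate, fixed, off: white housing 145 x 125 mm, 48 mm high, with a round white ceramic plate of 110 mm diameter on it, flat top 60 mm above the bench. Two black knobs on its front (-x of its frame, towards the robot). Origin on the bench on the round plate's axis (housing reaches 83 mm in front, 62 mm behind and to each side). Stands left or right of the tray.
- tray: Shallow stainless steel tray, fixed, 290 mm long (its y axis) and 150 mm wide (its x axis), with a thin outward lip of up to 5 mm more all round; walls 3 mm thick, rim 19 mm above the bench, flat inner floor 3 mm above the bench. Origin at the centre of its underside, on the bench.
- beaker: Small clear glass beaker, open at the top, straight: 42 mm outside diameter, 60 mm high, wall 2 mm, tiny pouring spout at the rim on its +y side (reaching 28 mm from the axis in the top 2 mm only), white graduation marks on its side. 45 g. Origin at the centre of its underside, z up. 
- watch_glass: Clear watch glass: a shallow round dish 60 mm in diameter and 11 mm high, lying hollow side up. Flat underside of 28 mm diameter, then rising to an upright rim band that lies 6.5 to 11 mm above the underside. 22 g. On the beaker its flat underside dips about 2 mm below the beaker's rim. Grip it by the rim, fingertips about 5 mm over the bench. Origin at the centre of its underside, z up. 
- staining_jar: Clear glass slide-staining jar (Coplin jar), open at the top: a round foot of 54 mm diameter, narrowing to 44 mm at 8 mm height, and on it an upright rectangular body 32 mm (its x) by 42 mm (its y), 84 mm high over all, with vertical grooves inside; a thin collar at the rim (top 5 mm) stands 2 mm out all round. 140 g. Origin at the centre of its underside, z up. 
- dropper_bottle: Amber glass dropper bottle: straight round body 32 mm in diameter up to 44 mm height, sloping shoulder, black cap 21 mm in diameter from 53 to 66 mm, black rubber bulb up to 86 mm. Paper label. 60 g. Origin at the centre of its underside, z up. 
- slide_rack: White plastic rack for draining microscope slides, empty: a channel 70 mm long (its y axis), 40 mm wide (its x axis, the flat outer side walls to grip) and 30 mm high (31 mm with the teeth), with ten slots inside. 60 g. Origin at the centre of its underside, z up. 
- phone: Bystander: a black mobile phone, 146 x 72 x 9 mm, lying on papers to the right. Origin at the centre of its underside, z up. 
- drinking_bottle: Bystander: a pink drinking bottle with black cap, 68 mm in diameter, 208 mm high, standing to the left. Origin at the centre of its underside, z up. 
- slide_carton: Bystander: a closed cardboard carton of microscope slides, 58 x 82 x 30 mm, to the left. Origin at the centre of its underside, z up. 
Things that resemble listed ones, but are neither listed nor needed, are in the scene too. What is shaped like the staining_jar but green is not meant.

How it is judged:
At the end, for the whole second after the job is handed in: All upright, at rest. Beaker within 15 mm of plate axis, watch glass within 8 mm of beaker axis. Jar within 15 mm of tray centre; bottle (hot plate side) 50-76 mm, rack (other side, along tray within 0.2 rad) 69-95 mm from jar axis, both on tray floor within 15 mm of its long centre line (horizontal distance between beaker and hot_plate below 0.015 m and z of beaker in the frame of hot_plate between 0.055 and 0.065 m and angle between each of beaker, staining_jar, dropper_bottle, slide_rack's own z axis and vertical below 0.08 rad and horizontal distance between watch_glass and beaker below 0.008 m and z of watch_glass in the frame of beaker between 0.052 and 0.065 m and angle between watch_glass's own z axis and vertical below 0.2 rad and horizontal distance between staining_jar and tray below 0.015 m and horizontal distance between dropper_bottle and staining_jar between 0.05 and 0.076 m and x of dropper_bottle in the frame of tray between -0.015 and 0.015 m and horizontal distance between slide_rack and staining_jar between 0.069 and 0.095 m and x of slide_rack in the frame of tray between -0.015 and 0.015 m and angle between the y axis of slide_rack and the y axis of tray, either way round below 0.2 rad and z of staining_jar in the frame of tray between -0.002 and 0.008 m and z of dropper_bottle in the frame of tray between -0.002 and 0.008 m and z of slide_rack in the frame of tray between -0.002 and 0.008 m and ((y of hot_plate in the frame of tray above 0 m and y of dropper_bottle in the frame of tray above 0.03 m and y of slide_rack in the frame of tray below -0.03 m) or (y of hot_plate in the frame of tray below 0 m and y of dropper_bottle in the frame of tray below -0.03 m and y of slide_rack in the frame of tray above 0.03 m)) and linear speed of each of beaker, watch_glass, staining_jar, dropper_bottle, slide_rack below 0.02 m/s); the robot touches nothing.
It fails at once if the phone is pushed more than 20 mm from its place or tipped (distance of phone from where it was at the start of the episode above 0.02 m or angle between phone's own z axis and vertical above 0.3 rad).
It fails at once if the drinking bottle is pushed more than 20 mm from its place or tipped (distance of drinking_bottle from where it was at the start of the episode above 0.02 m or angle between drinking_bottle's own z axis and vertical above 0.3 rad).
It fails at once if the carton of slides is pushed more than 20 mm from its place or tipped (distance of slide_carton from where it was at the start of the episode above 0.02 m or angle between slide_carton's own z axis and vertical above 0.3 rad).
It fails at once if one of the five things is dropped (faster than 0.5 m/s touching nothing, as after falling 13 mm or more) ((contact force between beaker and anything else below 0.05 N and linear speed of beaker above 0.5 m/s) or (contact force between watch_glass and anything else below 0.05 N and linear speed of watch_glass above 0.5 m/s) or (contact force between staining_jar and anything else below 0.05 N and linear speed of staining_jar above 0.5 m/s) or (contact force between dropper_bottle and anything else below 0.05 N and linear speed of dropper_bottle above 0.5 m/s) or (contact force between slide_rack and anything else below 0.05 N and linear speed of slide_rack above 0.5 m/s)).
It also fails if it takes over 122 s, if anything falls off the work surface, if the arm or the gripper's body presses on something with over 40 N, if the wrist force passes 120 N, or if a joint passes its speed limit or range.

### The arm

A 7-joint arm with a two-finger parallel gripper is mounted at the origin on the work surface. World frame = base frame: x ahead of the robot, y to its left, z up, the work surface at z = 0. Lengths are in m, angles in rad, forces in N, time in s.
With the tool pointing down it reaches from about 0.425 to 0.875 m from the base axis. Payload 4.7 kg.
Tool frame: the origin (TCP) lies midway between the tips of the shut fingers; the grasp point (between the pads) lies 19 mm behind it; z points along the fingers, y is the line along which they close (so a half turn about z gives the same grasp; the last joint's range is limited). The gripper opens to 87 mm and grips with 3 to 60 N. Pads are 19 mm wide; open, the fingers measure 117 mm over their backs; the gripper's body (75 mm by 190 mm) begins 51 mm behind the grasp point.
Start: joints at [1.116, 0.321, -0.07, 1.45, 0.023, 1.371, -0.057], TCP at [0.294, -0.58, 0.223] pointing down, gripper open.
Joint ranges: [-2.86, 2.86], [-0.3, 2.09], [-1.38, 1.24], [0.06, 2.45], [-1.56, 4.7], [0.09, 2.05], [-2.69, 2.69]. Speed limits (rad/s): [2.57, 2.57, 3.14, 3.14, 3.14, 3.14, 3.14].

### API

Orientations are given as a rotation vector (axis times angle).
In Python, from bench import monitor, cams, workorder gives the robot as it stands.
- The arm moves only by the tool move_arm, never from a script. Its arguments are lists of equal length, an entry for each row: "slide": the shift along the tool's x, y, z in cm, a list of three; "roll": the turn about the tool's z in rad. In form: {"slide": [[dx, dy, dz], ...], "roll": [roll, ...]}. A call has 1 to 20 rows; each row is the pose to reach, as a shift and turn from the pose commanded when the call began, along the tool's axes at that moment; what a row does not reach only later rows make up. A row lasts 1/10 s, in which the tool goes at most 50 mm and 8.59 degrees, less where a joint would pass 70% of its speed; a pose out of reach is approached as far as the arm can. A call with a gripper value outside its range is refused whole. "gripper" is the finger opening in cm, from 0 to 8.7, set as the call begins (left out, the last holds). The fingers move at their own pace and stop on an object; "squeeze" is the grip in N (left out, the last holds). Time passes only in rows, so rows that repeat a pose let the fingers close. It gives the time, the measured TCP pose, the force, the opening and the grip force at its end, in the units of the state.
- monitor.get_state(): the state, without advancing time (a new reading comes with each control period).
- cams.get_image(name): name is "side" or "top"; returns the picture (384x512x3 uint8, red, green, blue); there is no depth.
- cams.get_calibration(name): a dict with "mtx" (3x3 intrinsics, pixels), "dist_coeffs" ([k1, k2, p1, p2, k3] as OpenCV has them; the pictures are not rectified), "R" (3x3) and "t" (3): a world point X has camera coordinates R X + t. Camera axes: x right, y down, z forward; pixel columns grow to the right and rows downward; lengths in m; the calibration is good to about 2 mm. A picture is of the moment at which its call begins. get_calibration takes no time and is no camera call.
- workorder.close_job(): hands the job in; it is judged then, once.
The state is a dict: "time": time; "joint_positions": joint angles; "qd": joint speeds; "joint_torque": joint torques, N m; "position": TCP position; "tool_rot": TCP orientation; "ft_force": force on the tool from outside, world axes, zero at the start; "torque": the same for the moment, N m; "grip_width": opening from 0.0 (shut) to 1.0 (fully open); "grip_force": force on a finger pad.
Only numpy, scipy, OpenCV 4.12 (cv2) and the standard library are available. Lean on these libraries where they do the work, as an engineer would, in place of code of your own. Each camera call takes 0.05 s, during which the arm holds its last target. There are 200 camera calls.

## Working session

There is one attempt and no reset: what is moved stays moved. The work goes in short steps, Python scripts to look and compute and a tool call to move; the robot and the scene stay as the last step left them, time stands still between calls to the robot, and variables do not carry over. Pictures are saved under pics/ and viewed, at most 14 in all, crops included, and the job is handed in when it is done.

Besides the shell and the picture viewer there is one more tool, called after "Emit:" in YAML: its name, and indented under it one key for each argument. move_arm: Moves the arm, as the interface text tells. Its arguments: {"type":"object","properties":{"slide":{"type":"array","items":{"type":"array","items":{"type":"number"}}},"roll":{"type":"array","items":{"type":"number"}},"gripper":{"type":"number"},"squeeze":{"type":"number"}},"required":["slide","roll"]}

```bash
ls; mkdir -p pics
python3 - <<'E'
from bench import monitor,cams
import cv2,numpy as np
np.set_printoptions(precision=4,suppress=True)
for n in("side","top"):
    im=cams.get_image(n); cv2.imwrite(f"pics/{n}0.png",cv2.resize(im[:,:,::-1],None,fx=1.5,fy=1.5,interpolation=cv2.INTER_CUBIC)); np.save(n+"0.npy",im)
    c=cams.get_calibration(n); print(n,c, -np.array(c['R']).T@np.array(c['t']))
s=monitor.get_state(); print(s)
E
```

```text
pics
side {'mtx': array([[424.4457,   0.    , 254.3585],
       [  0.    , 424.4457, 189.9391],
       [  0.    ,   0.    ,   1.    ]]), 'dist_coeffs': array([0.0144, 0.    , 0.    , 0.    , 0.    ]), 'R': array([[-0.8543, -0.5195,  0.0167],
       [-0.3146,  0.4913, -0.8122],
       [ 0.4137, -0.6991, -0.5832]]), 't': array([0.4378, 0.1906, 1.1534])} [-0.0431  0.9401  0.8201]
top {'mtx': array([[458.6515,   0.    , 248.7979],
       [  0.    , 458.6515, 193.6922],
       [  0.    ,   0.    ,   1.    ]]), 'dist_coeffs': array([-0.0862,  0.    ,  0.    ,  0.    ,  0.    ]), 'R': array([[ 0.0208, -0.9993,  0.0295],
       [-0.9978, -0.0226, -0.0629],
       [ 0.0635, -0.0282, -0.9976]]), 't': array([-0.0087,  0.4941,  1.2703])} [0.4125 0.0383 1.2986]
{'time': 0.1, 'joint_positions': array([ 1.1161,  0.3218, -0.0701,  1.4516,  0.0226,  1.3707, -0.0569]), 'qd': array([-0.0006, -0.0025,  0.0011, -0.0033,  0.0002, -0.0011,  0.0012]), 'joint_torque': array([ -0.0001, -49.2573,  -0.4056, -31.3398,  -0.0641,   0.0395,
         0.0001]), 'position': array([ 0.2934, -0.5795,  0.2216]), 'tool_rot': array([-3.0541, -0.7293,  0.0008]), 'ft_force': array([ 0.5315,  0.4864, -0.6932]), 'torque': array([-0.0006, -0.002 , -0.049 ]), 'grip_force': 0.0, 'grip_width': 1.0005647793202799}
```

View pics/top0.png

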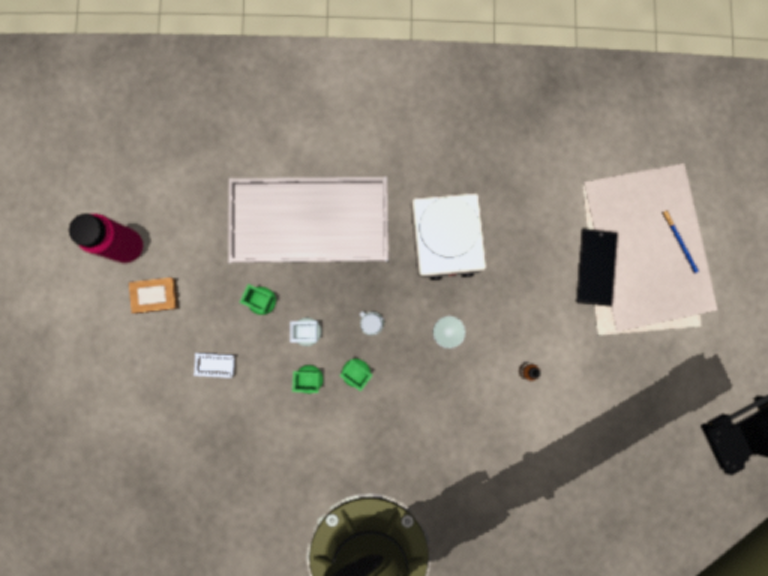

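View pics/side0.png

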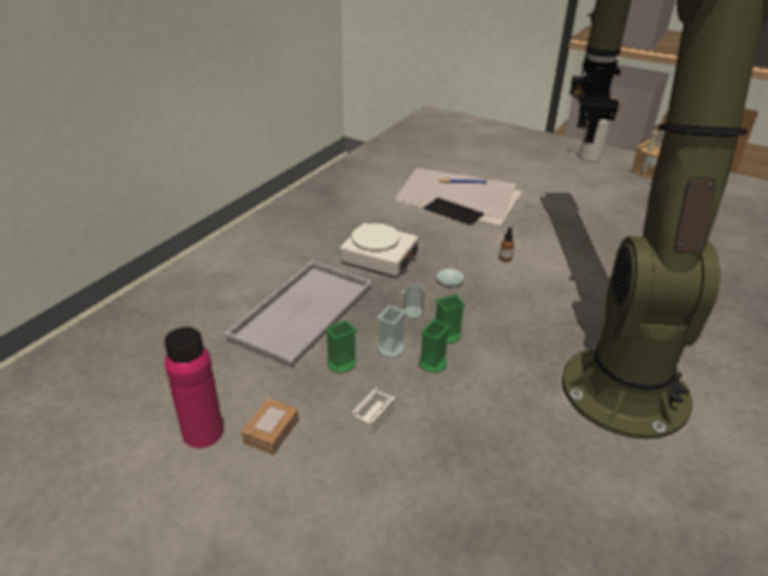

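The top view (1.5x) shows the tray at 229–387 × 178–262, the hot plate at (449,230) on the robot's right, and the beaker at (371,323). The watch glass is at (449,332), the clear jar at (305,332), the dropper bottle at (530,372) and the rack at (214,366). Three green jars are decoys.

```bash
cat > h.py <<'E'
import numpy as np,cv2
from bench import monitor,cams,workorder
np.set_printoptions(precision=4,suppress=True)
C={n:cams.get_calibration(n) for n in("side","top")}
def ray(n,uv):
    c=C[n];p=cv2.undistortPoints(np.array(uv,float).reshape(-1,1,2),c['mtx'],c['dist_coeffs']).reshape(-1,2)
    R=np.array(c['R']);o=-R.T@np.array(c['t']);d=np.c_[p,np.ones(len(p))]@R
    return o,d
def onz(n,uv,z):
    o,d=ray(n,uv);return o+d*((z-o[2])/d[:,2])[:,None]
def px(n,X):
    c=C[n];r,_=cv2.Rodrigues(np.array(c['R']));return cv2.projectPoints(np.array(X,float).reshape(-1,1,3),r,np.array(c['t']),c['mtx'],c['dist_coeffs'])[0].reshape(-1,2)
def crop(n,im,x0,y0,x1,y1,f,fn):
    cv2.imwrite(fn,cv2.resize(im[y0:y1,x0:x1,::-1],None,fx=f,fy=f,interpolation=cv2.INTER_CUBIC))
E
python3 - <<'E'
from h import *
im=np.load("top0.npy");a=lambda x,y:[x/1.5,y/1.5]
crop("top",im,120,185,370,262,3.2,"pics/c1.png")
crop("top",im,145,112,330,190,4,"pics/c2.png")
for nm,p,z in(("beaker",a(371,323),.06),("wg",a(449,332),.011),("jar",a(305,332),.084),("bot",a(530,372),.08),("rack",a(214,366),.03),("plate",a(449,232),.06),("t1",a(229,178),.019),("t2",a(387,178),.019),("t3",a(387,262),.019),("t4",a(229,262),.019)):
    print(nm,onz("top",[p],z)[0])
E
```

```text
beaker [0.4327 0.006  0.06  ]
wg [ 0.4197 -0.1421  0.011 ]
jar [0.414  0.1225 0.084 ]
bot [ 0.3508 -0.279   0.08  ]
rack [0.348  0.2915 0.03  ]
plate [ 0.6014 -0.1327  0.06  ]
t1 [0.7002 0.2782 0.019 ]
t2 [ 0.7076 -0.0195  0.019 ]
t3 [ 0.548  -0.0226  0.019 ]
t4 [0.5412 0.2722 0.019 ]
```

View pics/c1.png

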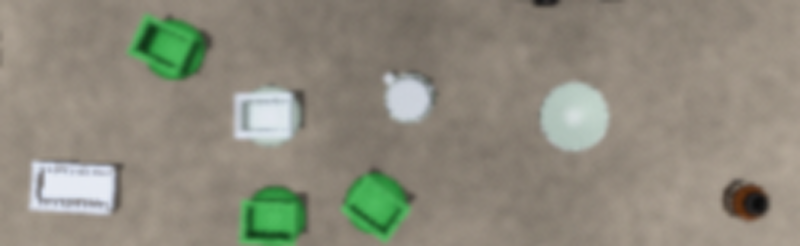

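View pics/c2.png

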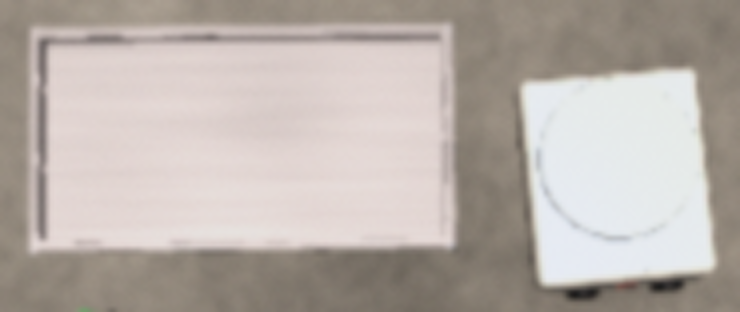

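The first crop (3.2x) shows the beaker at (408,98) with its spout to the upper left, the watch glass at (575,116), the jar collar at about (265,114), the rack at (75,187) and the bottle at about (745,200). The second crop (4x) shows the tray square to within a few hundredths of a radian, and the hot plate disc at about (620,157). Next I take precise measurements from masks in both views.

Run:
```python
from h import *
for n in("top","side"):
    im=np.load(n+"0.npy");i=im.astype(int)
    d=i[...,2]-i[...,0];g=i[...,1]-i[...,0]
    m=((d>2)&(g<60)&(i.min(2)>70)) 
    amb=(i[...,0]-i[...,2]>45)&(i[...,0]<150)&(i[...,1]<100)
    for nm,mm in(("light",m),("amber",amb)):
        mm=(mm*255).astype(np.uint8)
        cs,_=cv2.findContours(mm,cv2.RETR_EXTERNAL,cv2.CHAIN_APPROX_NONE)
        for c in cs:
            if cv2.contourArea(c)<25 or c[:,0,1].mean()<100: continue
            x,y,w,h=cv2.boundingRect(c);r=cv2.minAreaRect(c)
            if w>150: continue
            print(n,nm,(x,y,w,h),"ctr",np.round(r[0],1),np.round(r[1],1),round(r[2],1),"z0",onz(n,[r[0]],.02)[0][:2])
s=np.load("side0.npy");crop("side",s,220,140,370,300,3.6,"pics/c3.png")
from scipy.spatial.transform import Rotation as R
print(R.from_rotvec(monitor.get_state()['tool_rot']).as_matrix())
```

```text
top light (129, 235, 27, 17) ctr [142.3 243.1] [26.  15.3] 3.4 z0 [0.3501 0.2945]
top light (194, 213, 20, 17) ctr [203.5 221. ] [16. 19.] 90.0 z0 [0.415  0.1265]
top light (289, 211, 21, 21) ctr [299. 221.] [19.7 19.7] 63.4 z0 [ 0.4206 -0.1399]
top light (240, 208, 15, 15) ctr [247. 215.] [14. 14.] 90.0 z0 [0.4343 0.0059]
top light (277, 133, 45, 49) ctr [299.  155.6] [48.4 41.3] 84.3 z0 [ 0.6048 -0.1374]
top light (307, 131, 11, 12) ctr [314.5 134.8] [14.1  7.4] 48.0 z0 [ 0.6656 -0.1808]
top amber (53, 142, 24, 27) ctr [ 66.4 156.6] [18.4 26.1] 24.4 z0 [0.5869 0.5181]
side light (300, 119, 24, 3) ctr [311.5 120. ] [ 2. 23.] 90.0 z0 [ 0.5841 -0.5805]
side amber (162, 274, 36, 28) ctr [182.8 290.1] [18.5 38.7] 66.8 z0 [0.4542 0.4299]
side amber (110, 233, 36, 65) ctr [131.2 266.4] [62.2 30.3] 75.4 z0 [0.6158 0.4383]
side amber (422, 109, 12, 9) ctr [427.2 114.1] [11.9  6.3] 49.4 z0 [ 0.1845 -0.9089]
side amber (488, 90, 24, 29) ctr [501.5 103.5] [24.1 25.3] 10.8 z0 [-0.0771 -1.2104]
[[ 0.8921  0.4518 -0.0009]
 [ 0.4518 -0.8921  0.0014]
 [-0.0001 -0.0017 -1.    ]]
```

View pics/c3.png

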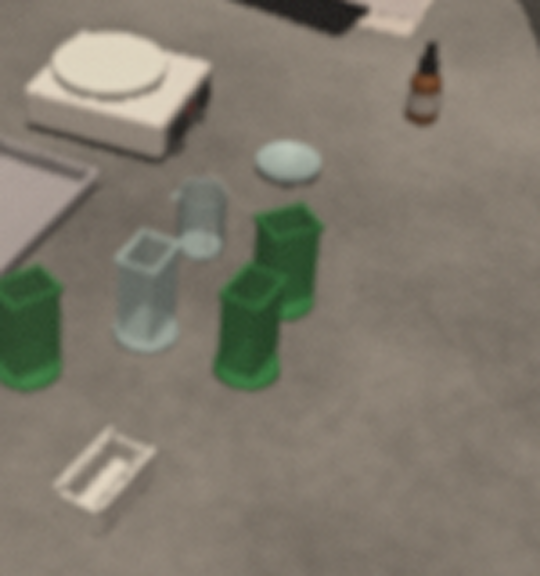

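In the side crop (3.6x), the jar collar is centred at about (148,250) and its foot at about (146,331). The beaker rim is at about (202,186) and its base at about (201,243). The watch glass is at (288,161), the bottle tip at (431,44) with its base at about (423,115), and the rack rim centre is at (104,470).

Run:
```python
from h import *
t=lambda x,y:[120+x/3.2-.35,185+y/3.2-.35]
s=lambda x,y:[220+x/3.6-.35,140+y/3.6-.35]
u=lambda x,y:[145+x/4-.35,112+y/4-.35]
for nm,a,z,cam in(("wg",t(575,116),.009,"top"),("wg",s(288,161),.009,"side"),
("rack",t(74.5,187),.03,"top"),("rack",s(104.5,470),.03,"side"),
("beak",t(409,98),.0,"top"),("beakbase",s(201,243),.002,"side"),("beakrim",s(203,187),.06,"side"),
("jarfoot",t(271.5,114.5),.004,"top"),("jartop",t(263.5,114.5),.084,"top"),("jarfoot",s(146,331),.005,"side"),("jartop",s(148,250),.084,"side"),
("bulb",t(757,204),.084,"top"),("bulb",s(431,46),.084,"side"),("base",s(423,115),.002,"side"),
("disc",u(621,158),.06,"top"),("disc",s(110,64),.06,"side"),
("T",u(30,27),.019,"top"),("T",u(452,25),.019,"top"),("T",u(455,247),.019,"top"),("T",u(30,250),.019,"top")):
    print(nm,cam,onz(cam,[a],z)[0][:2])
# jar collar edge / rack long edge directions, spout
e=lambda f,a,b,z,c:(lambda p:np.degrees(np.arctan2(*(p[1]-p[0])[[1,0]])))(onz(c,[f(*a),f(*b)],z))
print("rack",e(s,(54,485),(110,428),.03,"side"),e(s,(97,515),(157,452),.03,"side"),"top",e(t,(31,161),(117,165),.03,"top"),e(t,(30,210),(116,214),.03,"top"))
print("jar",e(s,(115,253),(150,232),.084,"side"),e(s,(147,270),(180,245),.084,"side"),"top",e(t,(235,92),(297,90),.084,"top"),e(t,(235,138),(295,138),.084,"top"))
print("plate front edge",e(u,(542,285),(714,270),.048,"top"))
```

```text
wg top [ 0.4209 -0.1423]
wg side [ 0.4211 -0.1413]
rack top [0.3505 0.2909]
rack side [0.3489 0.2976]
beak top [0.4339 0.0041]
beakbase side [0.4334 0.0027]
beakrim side [0.4357 0.0006]
jarfoot top [0.4167 0.1248]
jartop top [0.4163 0.1261]
jarfoot side [0.4133 0.1307]
jartop side [0.4162 0.1266]
bulb top [ 0.35   -0.2858]
bulb side [ 0.3487 -0.2862]
base side [ 0.3484 -0.2935]
disc top [ 0.6112 -0.1342]
disc side [ 0.6076 -0.127 ]
T top [0.7009 0.2797]
T top [ 0.7097 -0.0185]
T top [ 0.5516 -0.0236]
T top [0.5426 0.2737]
rack -93.17157265368067 -93.79534205481332 top -91.29239371933079 -91.26769970183193
jar -103.94538983524232 -98.39344880947105 top -86.8830041920434 -88.75336991369082
plate front edge -83.65555737503296
```

Emit:
move_arm:
  slide:
    - [1, -1.3, 0]
    - [3, -4, 0.8]
    - [5, -6.5, 1.6]
    - [7, -9, 2.4]
    - [9, -11.7, 3.2]
    - [11, -14.3, 4]
    - [13, -17, 4.8]
    - [15, -19.6, 5.5]
    - [16.5, -21.5, 6]
    - [17.6, -23, 6.3]
    - [18.1, -23.6, 6.3]
    - [18.1, -23.6, 6.3]
    - [18.1, -23.6, 6.3]
  roll: [-0.05, -0.18, -0.32, -0.46, -0.6, -0.73, -0.86, -0.98, -1.06, -1.1, -1.1, -1.1, -1.1]
  gripper: 8.7
  squeeze: 15

```text
time: 1.4
position: [0.3484, -0.2888, 0.1599]
tool_rot: [2.225, 2.216, -0.001]
ft_force: [-0.4, -0.4, -0.8]
grip_width: 1.0
grip_force: 0.0
```

Emit:
move_arm:
  slide:
    - [0, 0, 1.5]
    - [0, 0, 4]
    - [0, 0, 6.5]
    - [0, 0, 9]
    - [0, 0, 11]
    - [0, 0, 12.5]
    - [0, 0, 13.5]
    - [0, 0, 14]
    - [0, 0, 14]
  roll: [0, 0, 0, 0, 0, 0, 0, 0, 0]
  gripper: 5.5

```text
time: 2.3
position: [0.3483, -0.288, 0.0193]
tool_rot: [-2.224, -2.218, 0.0]
ft_force: [-1.1, -0.5, 0.4]
grip_width: 0.631
grip_force: 0.0
```

Emit:
move_arm:
  slide:
    - [0, 0, 0]
    - [0, 0, 0]
    - [0, 0, 0]
    - [0, 0, 0]
    - [0, 0, 0]
    - [0, 0, 0]
    - [0, 0, 0]
    - [0, 0, 0]
  roll: [0, 0, 0, 0, 0, 0, 0, 0]
  gripper: 2.6

```text
time: 3.1
position: [0.349, -0.2879, 0.02]
tool_rot: [2.223, 2.219, -0.0]
ft_force: [0.6, 0.7, 6.0]
grip_width: 0.362
grip_force: 15.0
```

Emit:
move_arm:
  slide:
    - [0, 0, -0.5]
    - [0, 0, -2]
    - [0, 0, -4.5]
    - [0, 0, -7]
    - [1, 1, -9]
    - [3.5, 2.5, -10]
    - [7, 5, -10]
    - [10.5, 8, -10]
    - [14, 11, -10]
    - [17.5, 14, -10]
    - [21, 17, -10]
    - [24.5, 20, -10]
    - [28, 22.5, -10]
    - [31, 25, -10]
    - [33.5, 26.8, -10]
    - [34.8, 27.6, -10]
    - [35.3, 27.9, -10]
    - [35.3, 27.9, -10]
    - [35.3, 27.9, -10]
  roll: [0, 0, 0, 0, 0, 0, 0, 0, 0, 0, 0, 0, 0, 0, 0, 0, 0, 0, 0]

```text
time: 5.0
position: [0.6275, 0.0627, 0.1193]
tool_rot: [2.225, 2.217, -0.003]
ft_force: [-0.3, 0.0, -1.0]
grip_width: 0.36
grip_force: 15.0
```

Run:
```python
from h import *
for n,b in(("top",(180,100,330,200)),("side",(150,130,290,260))):
    im=cams.get_image(n);np.save(n+"1.npy",im);crop(n,im,*b,4 if n=="top" else 4,f"pics/{n}1.png")
a=cv2.imread("pics/top1.png");b=cv2.imread("pics/side1.png")
h=400;f=lambda i:cv2.resize(i,None,fx=h/i.shape[0]*.9,fy=h/i.shape[0]*.9)
o=np.hstack([f(a),f(b)]);o=cv2.resize(o,(min(800,o.shape[1]),int(o.shape[0]*min(1,800/o.shape[1]))));cv2.imwrite("pics/m1.png",o);print(a.shape,b.shape,o.shape)
```

```text
(400, 600, 3) (520, 560, 3) (310, 800, 3)
```

View pics/m1.png

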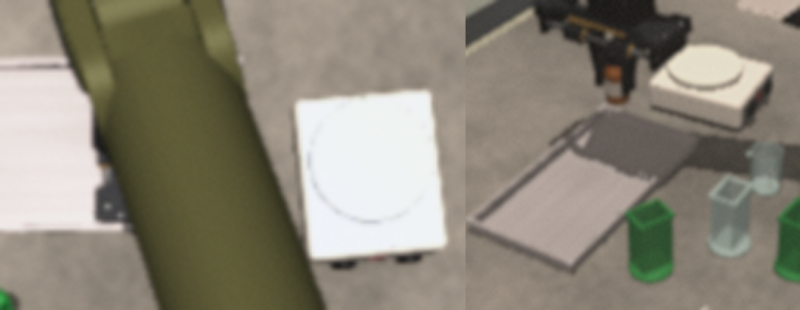

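The side view shows the bottle hanging upright in the gripper over the hot-plate end of the tray (at about (615,85) in the montage). I'll lower it onto the tray floor.

Emit:
move_arm:
  slide:
    - [0, 0, 1.5]
    - [0, 0, 4]
    - [0, 0, 6.5]
    - [0, 0, 8]
    - [0, 0, 8.8]
    - [0, 0, 9.2]
    - [0, 0, 9.4]
    - [0, 0, 9.6]
    - [0, 0, 9.6]
    - [0, 0, 9.6]
  roll: [0, 0, 0, 0, 0, 0, 0, 0, 0, 0]

```text
time: 6.1
position: [0.6287, 0.0649, 0.0242]
tool_rot: [2.223, 2.219, 0.001]
ft_force: [-1.1, 0.4, -0.8]
grip_width: 0.365
grip_force: 15.0
```

Emit:
move_arm:
  slide:
    - [0, 0, 0]
    - [0, 0, 0]
    - [0, 0, 0]
    - [0, 0, 0]
    - [0, 0, 0]
    - [0, 0, 0]
  roll: [0, 0, 0, 0, 0, 0]
  gripper: 5.0

```text
time: 6.7
position: [0.6282, 0.0648, 0.0235]
tool_rot: [2.224, 2.219, -0.0]
ft_force: [-0.5, -0.1, 0.8]
grip_width: 0.573
grip_force: 0.0
```

Emit:
move_arm:
  slide:
    - [0, 0, -1]
    - [0, 0, -4]
    - [0, 0, -8]
    - [0, 0, -11]
    - [1, -1.2, -12]
    - [3.5, -4.3, -12]
    - [6.5, -8, -12]
    - [9.5, -11.7, -12]
    - [12.5, -15.4, -12]
    - [15.5, -19, -12]
    - [18.5, -22.7, -12]
    - [21, -25.6, -12]
    - [22.3, -27.2, -12]
    - [22.7, -27.8, -12]
    - [22.7, -27.8, -12]
    - [22.7, -27.8, -12]
  roll: [0, 0, 0, 0, 0.03, 0.03, 0.03, 0.03, 0.03, 0.03, 0.03, 0.03, 0.03, 0.03, 0.03, 0.03]
  gripper: 6.5

```text
time: 8.3
position: [0.3519, 0.2915, 0.1437]
tool_rot: [2.258, 2.183, 0.001]
ft_force: [0.0, -0.6, -0.4]
grip_width: 0.747
grip_force: 0.0
```

Run:
```python
from h import *
for n,b in(("top",(110,100,330,265)),("side",(150,120,330,300))):
    im=cams.get_image(n);np.save(n+"2.npy",im);crop(n,im,*b,2.2,f"pics/{n}2.png")
a=cv2.imread("pics/top2.png");b=cv2.imread("pics/side2.png")
o=np.zeros((400,885,3),np.uint8);o[:a.shape[0],:a.shape[1]]=a;o[:b.shape[0],a.shape[1]+4:a.shape[1]+4+b.shape[1]]=b[:400]
cv2.imwrite("pics/m2.png",cv2.resize(o,(796,360)))
```

```text
(no output)
```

View pics/m2.png

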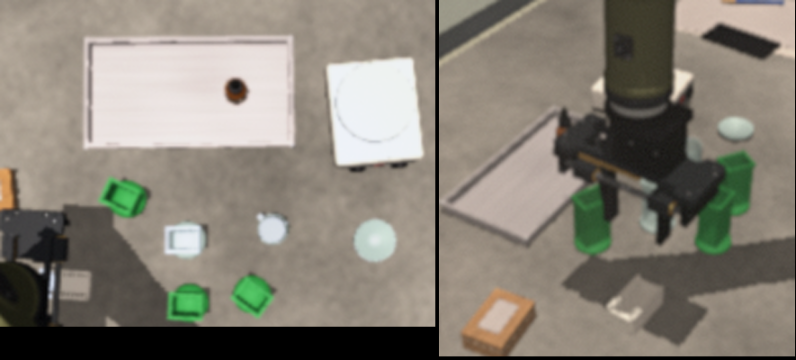

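The bottle stands upright in the tray at about (236,91), and the gripper is over the rack with the carton clear of it. Going down on the rack.

Emit:
move_arm:
  slide:
    - [0, 0, 1.5]
    - [0, 0, 4]
    - [0, 0, 7]
    - [0, 0, 10]
    - [0, 0, 12]
    - [0, 0, 13.2]
    - [0, 0, 13.8]
    - [0, 0, 13.8]
  roll: [0, 0, 0, 0, 0, 0, 0, 0]
  gripper: 6.2

```text
time: 9.2
position: [0.3508, 0.2922, 0.0052]
tool_rot: [-2.257, -2.184, 0.001]
ft_force: [-0.0, 0.9, -1.4]
grip_width: 0.714
grip_force: 0.0
```

Emit:
move_arm:
  slide:
    - [0, 0, 0]
    - [0, 0, 0]
    - [0, 0, 0]
    - [0, 0, 0]
    - [0, 0, 0]
    - [0, 0, 0]
    - [0, 0, 0]
  roll: [0, 0, 0, 0, 0, 0, 0]
  gripper: 3.5

```text
time: 9.9
position: [0.3511, 0.2926, 0.006]
tool_rot: [2.256, 2.185, 0.001]
ft_force: [-1.3, -0.4, 6.1]
grip_width: 0.463
grip_force: 15.0
```

Emit:
move_arm:
  slide:
    - [0, 0, -0.5]
    - [0, 0, -2]
    - [0, 0, -5]
    - [0, 0, -8]
    - [0, 0, -10.5]
    - [-0.3, 1, -11]
    - [-1, 4, -11]
    - [-1.9, 7, -11]
    - [-2.7, 10, -11]
    - [-3.5, 13, -11]
    - [-4.3, 16, -11]
    - [-5.1, 19, -11]
    - [-5.9, 22, -11]
    - [-6.7, 25, -11]
    - [-7.3, 27, -11]
    - [-7.4, 27.5, -11]
    - [-7.4, 27.5, -11]
    - [-7.4, 27.5, -11]
  roll: [0, 0, 0, 0, 0, 0, -0.01, -0.02, -0.03, -0.04, -0.05, -0.06, -0.06, -0.06, -0.06, -0.06, -0.06, -0.06]

```text
time: 11.7
position: [0.6216, 0.2106, 0.1148]
tool_rot: [-2.187, -2.253, 0.002]
ft_force: [0.0, 0.5, 0.8]
grip_width: 0.458
grip_force: 15.0
```

Run:
```python
from h import *
print(monitor.get_state()['position'])
for n,b in(("top",(110,100,330,265)),("side",(130,120,310,300))):
    im=cams.get_image(n);np.save(n+"3.npy",im);crop(n,im,*b,2.2,f"pics/{n}3.png")
a=cv2.imread("pics/top3.png");b=cv2.imread("pics/side3.png")
o=np.zeros((400,885,3),np.uint8);o[:a.shape[0],:a.shape[1]]=a;o[:b.shape[0],a.shape[1]+4:a.shape[1]+4+b.shape[1]]=b[:400]
cv2.imwrite("pics/m3.png",cv2.resize(o,(796,360)))
```

```text
[0.6216 0.2106 0.1148]
```

View pics/m3.png

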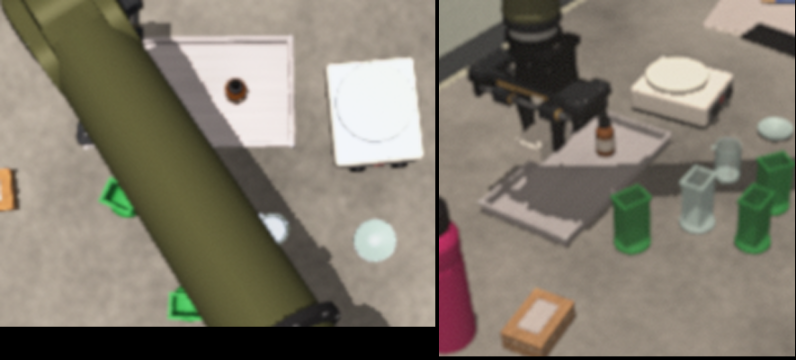

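The rack hangs level in the gripper over the left end of the tray and the bottle is undisturbed. Lowering the rack.

Emit:
move_arm:
  slide:
    - [0, 0, 1.5]
    - [0, 0, 4]
    - [0, 0, 7]
    - [0, 0, 9]
    - [0, 0, 10]
    - [0, 0, 10.3]
    - [0, 0, 10.5]
    - [0, 0, 10.7]
    - [0, 0, 10.7]
    - [0, 0, 10.7]
  roll: [0, 0, 0, 0, 0, 0, 0, 0, 0, 0]

```text
time: 12.8
position: [0.6237, 0.2098, 0.0093]
tool_rot: [2.19, 2.252, 0.002]
ft_force: [-0.7, 0.4, -0.6]
grip_width: 0.462
grip_force: 15.0
```

Emit:
move_arm:
  slide:
    - [0, 0, 0]
    - [0, 0, 0]
    - [0, 0, 0]
    - [0, 0, 0]
    - [0, 0, 0]
    - [0, 0, 0]
  roll: [0, 0, 0, 0, 0, 0]
  gripper: 6.0

```text
time: 13.4
position: [0.6231, 0.2096, 0.0085]
tool_rot: [2.19, 2.252, -0.0]
ft_force: [-0.1, 0.2, -0.0]
grip_width: 0.686
grip_force: 0.0
```

Emit:
move_arm:
  slide:
    - [0, 0, -1]
    - [0, 0, -4]
    - [0, 0, -8]
    - [0, 0, -12]
    - [-0.5, -1, -14]
    - [-1.5, -4, -14]
    - [-2.6, -7, -14]
    - [-3.7, -10, -14]
    - [-4.8, -13, -14]
    - [-6, -16, -14]
    - [-7, -19, -14]
    - [-7.6, -20.5, -14]
    - [-7.7, -20.9, -14]
    - [-7.7, -20.9, -14]
    - [-7.7, -20.9, -14]
  roll: [0, 0, 0, 0, 0.01, 0.02, 0.03, 0.03, 0.03, 0.03, 0.03, 0.03, 0.03, 0.03, 0.03]
  gripper: 6.0

```text
time: 14.9
position: [0.4174, 0.1274, 0.1491]
tool_rot: [2.223, 2.219, 0.002]
ft_force: [0.2, -0.3, -0.8]
grip_width: 0.686
grip_force: 0.0
```

Run:
```python
from h import *
print(monitor.get_state()['position'])
for n,b in(("top",(110,100,330,265)),("side",(130,120,310,300))):
    im=cams.get_image(n);np.save(n+"4.npy",im);crop(n,im,*b,2.2,f"pics/{n}4.png")
a=cv2.imread("pics/top4.png");b=cv2.imread("pics/side4.png")
o=np.zeros((400,885,3),np.uint8);o[:a.shape[0],:a.shape[1]]=a;o[:b.shape[0],a.shape[1]+4:a.shape[1]+4+b.shape[1]]=b[:400]
cv2.imwrite("pics/m4.png",cv2.resize(o,(796,360)))
```

```text
[0.4174 0.1274 0.1491]
```

View pics/m4.png

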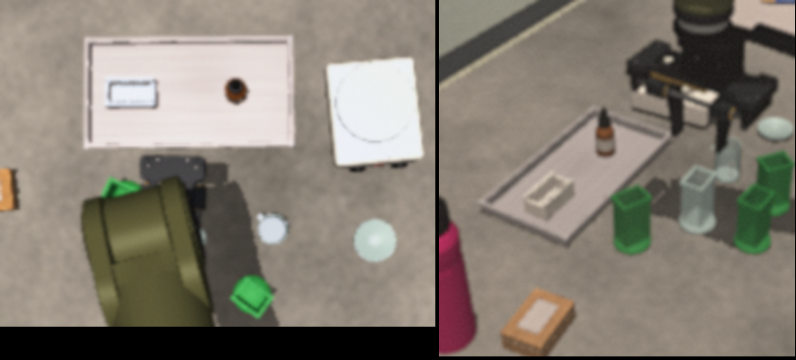

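The rack sits flat in the tray at about (131,93), parallel to its length, and the bottle is at (236,91). Going down on the clear jar.

Emit:
move_arm:
  slide:
    - [0, 0, 1.5]
    - [0, 0, 4]
    - [0, 0, 6.5]
    - [0, 0, 9]
    - [0, 0, 10.8]
    - [0, 0, 11.6]
    - [0, 0, 11.8]
    - [0, 0, 11.8]
  roll: [0, 0, 0, 0, 0, 0, 0, 0]
  gripper: 5.8

```text
time: 15.8
position: [0.4169, 0.1273, 0.0308]
tool_rot: [-2.223, -2.219, -0.001]
ft_force: [-0.7, -0.1, -0.0]
grip_width: 0.669
grip_force: 0.0
```

Emit:
move_arm:
  slide:
    - [0, 0, 0]
    - [0, 0, 0]
    - [0, 0, 0]
    - [0, 0, 0]
    - [0, 0, 0]
    - [0, 0, 0]
    - [0, 0, 0]
  roll: [0, 0, 0, 0, 0, 0, 0]
  gripper: 2.6
  squeeze: 20

```text
time: 16.5
position: [0.4167, 0.1268, 0.0308]
tool_rot: [2.223, 2.219, 0.0]
ft_force: [-0.1, -1.8, 4.1]
grip_width: 0.369
grip_force: 19.7
```

Run:
```python
from h import *
im=np.load("top4.npy").astype(int)
f=796/885
P=lambda x,y:[110+x/f/2.2-.3,100+y/f/2.2-.3]
dk=(im.max(2)<120).astype(np.uint8);dk[:, :200]=0;dk[:,260:]=0;dk[:120]=0;dk[160:]=0
n,l,s,c=cv2.connectedComponentsWithStats(dk)
print(s[1:],c[1:])
print("bulb",onz("top",[P(236,88)],.087)[0],"mask",[onz("top",[q],.06)[0][:2] for q in c[1:]])
print("rack",onz("top",[P(131,93)],.033)[0])
print("tray",[onz("top",[P(*q)],.019)[0][:2] for q in((84,37),(293,37),(293,147),(84,147))])
```

```text
[[225 140  10  12  93]] [[229.0108 145.5269]]
bulb [0.6207 0.0597 0.087 ] mask [array([0.6216, 0.0599])]
rack [0.6193 0.2079 0.033 ]
tray [array([0.7009, 0.2797]), array([ 0.7083, -0.0189]), array([ 0.5499, -0.0219]), array([0.543 , 0.2737])]
```

Emit:
move_arm:
  slide:
    - [0, 0, -0.5]
    - [0, 0, -2]
    - [0, 0, -4.5]
    - [0, 0, -7.5]
    - [0, 0, -10.5]
    - [0, 0.5, -12]
    - [0, 3, -12]
    - [0, 6, -12]
    - [0, 9, -12]
    - [0, 12, -12]
    - [0, 15, -12]
    - [0, 18, -12]
    - [0, 20, -12]
    - [0, 20.9, -12]
    - [0, 20.9, -12]
    - [0, 20.9, -12]
  roll: [0, 0, 0, 0, 0, 0, 0, 0, 0, 0, 0, 0, 0, 0, 0, 0]

```text
time: 18.1
position: [0.6241, 0.1268, 0.1503]
tool_rot: [-2.222, -2.219, 0.002]
ft_force: [-0.0, 0.3, -1.1]
grip_width: 0.364
grip_force: 19.7
```

Emit:
move_arm:
  slide:
    - [0, 0.1, 1.5]
    - [0, 0.2, 4]
    - [0, 0.2, 7]
    - [0, 0.2, 9.5]
    - [0, 0.2, 10.8]
    - [0, 0.2, 11.3]
    - [0, 0.2, 11.5]
    - [0, 0.2, 11.7]
    - [0, 0.2, 11.7]
    - [0, 0.2, 11.7]
  roll: [0, 0, 0, 0, 0, 0, 0, 0, 0, 0]

```text
time: 19.1
position: [0.628, 0.1266, 0.0344]
tool_rot: [2.223, 2.218, 0.002]
ft_force: [-0.2, -0.3, -1.1]
grip_width: 0.371
grip_force: 19.7
```

Emit:
move_arm:
  slide:
    - [0, 0, 0]
    - [0, 0, 0]
    - [0, 0, 0]
    - [0, 0, 0]
    - [0, 0, 0]
    - [0, 0, 0]
  roll: [0, 0, 0, 0, 0, 0]
  gripper: 5.6

```text
time: 19.7
position: [0.6274, 0.1264, 0.0335]
tool_rot: [2.224, 2.219, -0.0]
ft_force: [0.2, 0.2, 0.4]
grip_width: 0.639
grip_force: 0.0
```

Emit:
move_arm:
  slide:
    - [0, 0, -1]
    - [0, 0, -4]
    - [0, 0, -8]
    - [0, 0, -11]
    - [-0.6, -1, -12]
    - [-2.5, -4, -12]
    - [-4.5, -7, -12]
    - [-6.5, -10, -12]
    - [-8.4, -13, -12]
    - [-10.3, -16, -12]
    - [-11.8, -18.4, -12]
    - [-12.4, -19.4, -12]
    - [-12.4, -19.4, -12]
    - [-12.4, -19.4, -12]
  roll: [0, 0, 0, 0, 0.08, 0.2, 0.32, 0.44, 0.56, 0.68, 0.76, 0.785, 0.785, 0.785]
  gripper: 6.5

```text
time: 21.1
position: [0.4343, 0.0036, 0.1542]
tool_rot: [2.902, 1.203, 0.003]
ft_force: [-0.0, 0.3, -0.5]
grip_width: 0.746
grip_force: 0.0
```

Run:
```python
from h import *
print(monitor.get_state()['position'])
for n,b in(("top",(110,100,330,265)),("side",(150,110,330,290))):
    im=cams.get_image(n);np.save(n+"5.npy",im);crop(n,im,*b,2.2,f"pics/{n}5.png")
a=cv2.imread("pics/top5.png");b=cv2.imread("pics/side5.png")
o=np.zeros((400,885,3),np.uint8);o[:a.shape[0],:a.shape[1]]=a;o[:b.shape[0],a.shape[1]+4:a.shape[1]+4+b.shape[1]]=b[:400]
cv2.imwrite("pics/m5.png",cv2.resize(o,(796,360)))
```

```text
[0.4343 0.0036 0.1542]
```

View pics/m5.png

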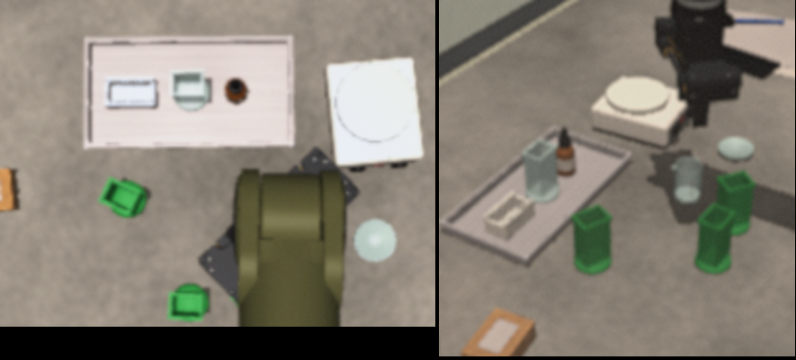

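The row of rack, jar and bottle looks good, and all three stand upright. The gripper is over the beaker with its closing line across the spout direction. Going down.

Emit:
move_arm:
  slide:
    - [0, 0, 1.5]
    - [0, 0, 4]
    - [0, 0, 7]
    - [0, 0, 10]
    - [0, 0, 12]
    - [0, 0, 12.8]
    - [0, 0, 13.2]
    - [0, 0, 13.2]
  roll: [0, 0, 0, 0, 0, 0, 0, 0]
  gripper: 6.3

```text
time: 22.0
position: [0.4338, 0.0033, 0.0217]
tool_rot: [-2.902, -1.201, -0.001]
ft_force: [-0.5, 0.0, 0.2]
grip_width: 0.726
grip_force: 0.0
```

Emit:
move_arm:
  slide:
    - [0, 0, 0]
    - [0, 0, 0]
    - [0, 0, 0]
    - [0, 0, 0]
    - [0, 0, 0]
    - [0, 0, 0]
    - [0, 0, 0]
  roll: [0, 0, 0, 0, 0, 0, 0]
  gripper: 3.7
  squeeze: 10

```text
time: 22.7
position: [0.4335, 0.0026, 0.022]
tool_rot: [2.903, 1.2, 0.001]
ft_force: [-1.4, -0.9, 5.1]
grip_width: 0.472
grip_force: 10.0
```

Emit:
move_arm:
  slide:
    - [0, 0, -0.5]
    - [0, 0, -2]
    - [0, 0, -5]
    - [0, 0, -8]
    - [0, 0, -10.5]
    - [0.2, 1, -11]
    - [0.6, 4, -11]
    - [1, 7, -11]
    - [1.5, 10, -11]
    - [1.9, 13, -11]
    - [2.4, 16, -11]
    - [2.8, 19, -11]
    - [3.1, 21.3, -11]
    - [3.2, 22.2, -11]
    - [3.2, 22.2, -11]
    - [3.2, 22.2, -11]
    - [3.2, 22.2, -11]
  roll: [0, 0, 0, 0, 0, 0, 0, 0, 0, 0, 0, 0, 0, 0, 0, 0, 0]

```text
time: 24.4
position: [0.6118, -0.1306, 0.1314]
tool_rot: [-2.902, -1.202, 0.001]
ft_force: [-0.6, -0.2, -0.5]
grip_width: 0.476
grip_force: 10.0
```

Run:
```python
from h import *
print(monitor.get_state()['position'])
for n,b in(("top",(250,110,350,260)),("side",(200,100,320,220))):
    im=cams.get_image(n);np.save(n+"6.npy",im)
    crop(n,im,*b,3,f"pics/{n}6.png")
a=cv2.imread("pics/top6.png");b=cv2.imread("pics/side6.png")
o=np.zeros((450,664,3),np.uint8);o[:,:300]=a;o[:360,304:664]=b
cv2.imwrite("pics/m6.png",o)
```

```text
[ 0.6118 -0.1306  0.1314]
```

View pics/m6.png

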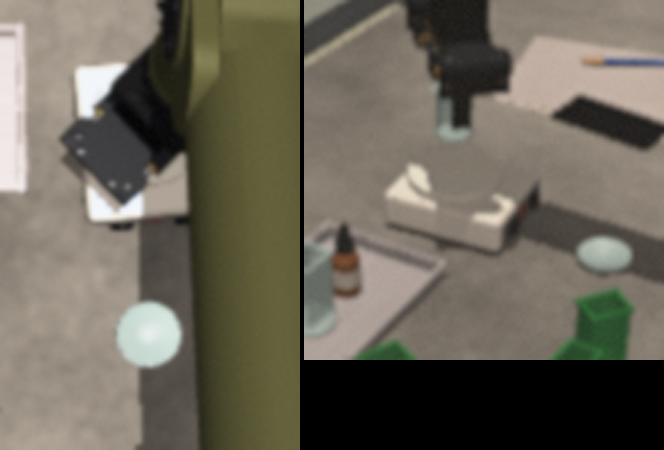

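The beaker is held upright over the plate. Lowering it 5 cm.

Emit:
move_arm:
  slide:
    - [0, 0, 1]
    - [0, 0, 2.5]
    - [0, 0, 3.7]
    - [0, 0, 4.3]
    - [0, 0, 4.6]
    - [0, 0, 4.8]
    - [0, 0, 5]
    - [0, 0, 5]
    - [0, 0, 5]
  roll: [0, 0, 0, 0, 0, 0, 0, 0, 0]

```text
time: 25.4
position: [0.613, -0.1318, 0.0821]
tool_rot: [2.903, 1.2, 0.001]
ft_force: [0.3, 0.0, 1.5]
grip_width: 0.474
grip_force: 10.0
```

Emit:
move_arm:
  slide:
    - [0, 0, 0]
    - [0, 0, 0]
    - [0, 0, 0]
    - [0, 0, 0]
    - [0, 0, 0]
    - [0, 0, 0]
  roll: [0, 0, 0, 0, 0, 0]
  gripper: 6.2

```text
time: 26.0
position: [0.6125, -0.1318, 0.0815]
tool_rot: [2.903, 1.2, -0.0]
ft_force: [-0.6, 0.9, 0.9]
grip_width: 0.712
grip_force: 0.0
```

Emit:
move_arm:
  slide:
    - [0, 0, -1]
    - [0, 0, -3.5]
    - [0, 0, -6]
    - [-1, -0.9, -7]
    - [-3.5, -3, -7]
    - [-6, -5.4, -7]
    - [-8.5, -7.7, -7]
    - [-11, -9.9, -7]
    - [-13, -11.7, -7]
    - [-14.1, -12.6, -7]
    - [-14.3, -12.8, -7]
    - [-14.3, -12.8, -7]
    - [-14.3, -12.8, -7]
  roll: [0, 0, 0, 0, 0, 0, 0, 0, 0, 0, 0, 0, 0]
  gripper: 8.2

```text
time: 27.3
position: [0.422, -0.1419, 0.1521]
tool_rot: [2.902, 1.201, 0.002]
ft_force: [0.2, -0.1, 0.1]
grip_width: 0.946
grip_force: 0.0
```

Run:
```python
from h import *
print(monitor.get_state()['position'])
for n,b in(("top",(260,110,340,260)),("side",(220,90,340,240))):
    im=cams.get_image(n);np.save(n+"7.npy",im)
    crop(n,im,*b,4,f"pics/{n}7.png")
a=cv2.imread("pics/top7.png");b=cv2.imread("pics/side7.png")
cv2.imwrite("pics/m7.png",np.hstack([a,b])[:600,:800])
```

```text
[ 0.422  -0.1419  0.1521]
```

View pics/m7.png

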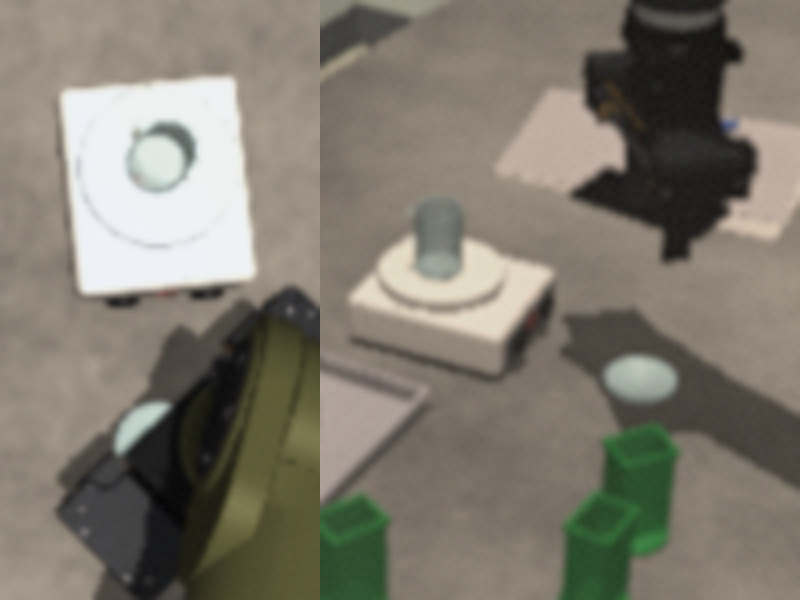

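The beaker stands at (157,160), centred on the disc at about (157,163). The watch glass lies under the gripper. Next I measure the beaker's and glass's offsets across the grip line from both views.

Run:
```python
from h import *
t=lambda x,y:[260+x/4-.35,110+y/4-.35]
s=lambda x,y:[220+x/4-.35,90+y/4-.35]
print("disc",onz("top",[t(157,163)],.06)[0],onz("side",[s(121,270)],.06)[0])
print("beaker",onz("top",[t(156,160)],.06)[0],"side base",onz("side",[s(118,265)],.062)[0],"rim",onz("side",[s(118,208)],.12)[0])
print("wg side",onz("side",[s(320,378)],.009)[0])
```

```text
disc [ 0.6132 -0.1314  0.06  ] [ 0.6094 -0.128   0.06  ]
beaker [ 0.6152 -0.1307  0.06  ] side base [ 0.6142 -0.1308  0.062 ] rim [ 0.6127 -0.1273  0.12  ]
wg side [ 0.4217 -0.1425  0.009 ]
```

Emit:
move_arm:
  slide:
    - [0, 0, 1.5]
    - [0, 0, 4]
    - [0, 0, 7]
    - [0, 0, 10]
    - [0, 0, 12.5]
    - [0, 0, 14]
    - [0, 0, 14.6]
    - [0, 0, 14.7]
    - [0, 0, 14.7]
  roll: [0, 0, 0, 0, 0, 0, 0, 0, 0]

```text
time: 28.3
position: [0.4217, -0.1422, 0.005]
tool_rot: [2.903, 1.2, 0.001]
ft_force: [-0.1, 0.3, 1.3]
grip_width: 0.943
grip_force: 0.0
```

Emit:
move_arm:
  slide:
    - [0, 0, 0]
    - [0, 0, 0]
    - [0, 0, 0]
    - [0, 0, 0]
    - [0, 0, 0]
    - [0, 0, 0]
    - [0, 0, 0]
  roll: [0, 0, 0, 0, 0, 0, 0]
  gripper: 5.4
  squeeze: 6

```text
time: 29.0
position: [0.4212, -0.1424, 0.0049]
tool_rot: [2.903, 1.2, 0.0]
ft_force: [-1.7, 0.9, 3.6]
grip_width: 0.683
grip_force: 6.0
```

Emit:
move_arm:
  slide:
    - [0, 0, -0.4]
    - [0, 0, -1.5]
    - [0, 0, -3.5]
    - [0, 0, -6]
    - [0, 0, -8.5]
    - [0, 0, -11]
    - [0, 0, -13]
    - [0.5, 0.4, -14]
    - [1.5, 1.3, -14.5]
    - [3.2, 2.8, -14.5]
    - [5.2, 4.6, -14.5]
    - [7.2, 6.4, -14.5]
    - [9.2, 8.2, -14.5]
    - [11.2, 10, -14.5]
    - [12.9, 11.5, -14.5]
    - [14, 12.4, -14.5]
    - [14.4, 12.8, -14.5]
    - [14.4, 12.8, -14.5]
    - [14.4, 12.8, -14.5]
  roll: [0, 0, 0, 0, 0, 0, 0, 0, 0, 0, 0, 0, 0, 0, 0, 0, 0, 0, 0]

```text
time: 30.9
position: [0.6125, -0.1312, 0.1492]
tool_rot: [-2.903, -1.2, 0.002]
ft_force: [0.6, 0.1, -0.1]
grip_width: 0.682
grip_force: 6.0
```

Run:
```python
from h import *
print(monitor.get_state()['position'])
for n,b in(("top",(260,110,340,260)),("side",(200,80,320,230))):
    im=cams.get_image(n);np.save(n+"8.npy",im)
    crop(n,im,*b,4,f"pics/{n}8.png")
a=cv2.imread("pics/top8.png");b=cv2.imread("pics/side8.png")
cv2.imwrite("pics/m8.png",np.hstack([a,b])[:600,:800])
```

```text
[ 0.6125 -0.1312  0.1492]
```

View pics/m8.png

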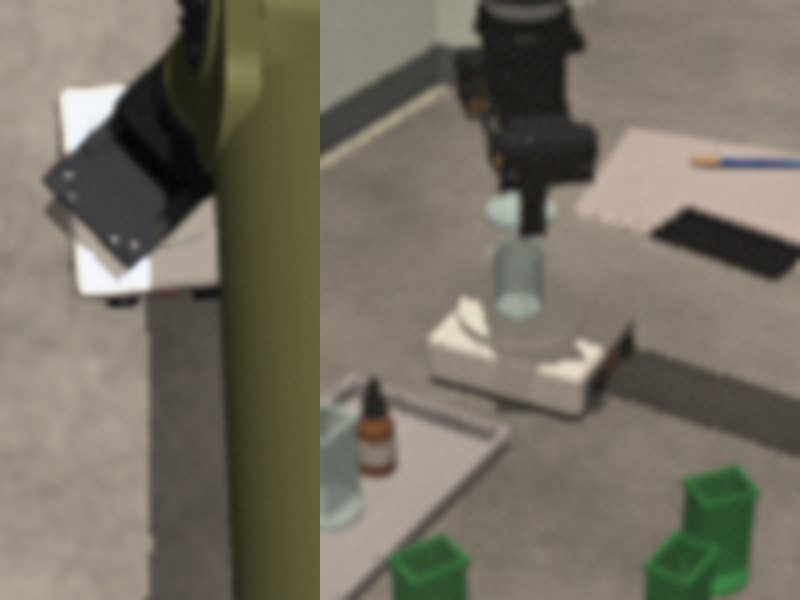

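The watch glass is held level just above the beaker: glass centre at about (521,211), beaker axis at about (519). Lowering slowly.

Emit:
move_arm:
  slide:
    - [0, 0, 0.5]
    - [0, 0, 1.2]
    - [0, 0, 1.7]
    - [0, 0, 2]
    - [0, 0, 2.2]
    - [0, 0, 2.4]
    - [0, 0, 2.5]
    - [0, 0, 2.6]
    - [0, 0, 2.6]
    - [0, 0, 2.6]
  roll: [0, 0, 0, 0, 0, 0, 0, 0, 0, 0]

```text
time: 32.0
position: [0.6133, -0.1312, 0.1237]
tool_rot: [2.903, 1.2, 0.0]
ft_force: [-0.1, 0.7, -0.4]
grip_width: 0.683
grip_force: 6.0
```

Emit:
move_arm:
  slide:
    - [0, 0, 0.05]
    - [0, 0, 0.1]
    - [0, 0, 0.1]
    - [0, 0, 0.1]
  roll: [0, 0, 0, 0]

```text
time: 32.4
position: [0.6135, -0.1311, 0.123]
tool_rot: [2.903, 1.2, 0.001]
ft_force: [-0.7, 0.4, 2.9]
grip_width: 0.683
grip_force: 6.0
```

Emit:
move_arm:
  slide:
    - [0, 0, 0]
    - [0, 0, 0]
    - [0, 0, 0]
    - [0, 0, 0]
    - [0, 0, 0]
    - [0, 0, 0]
    - [0, 0, 0]
  roll: [0, 0, 0, 0, 0, 0, 0]
  gripper: 7.6

```text
time: 33.1
position: [0.6132, -0.1311, 0.1225]
tool_rot: [2.903, 1.2, -0.0]
ft_force: [-0.6, -0.4, 0.6]
grip_width: 0.87
grip_force: 0.0
```

Emit:
move_arm:
  slide:
    - [0, 0, -0.3]
    - [0, 0, -1]
    - [0, 0, -2.5]
    - [0, 0, -5]
    - [0, 0, -8]
    - [-3, -3, -10]
    - [-6, -6, -10]
    - [-9, -9, -10]
    - [-12, -12, -10]
    - [-15, -13, -10]
    - [-18, -13, -10]
    - [-18, -13, -10]
    - [-18, -13, -10]
  roll: [0, 0, 0, 0, 0, 0, 0, 0, 0, 0, 0, 0, 0]

```text
time: 34.4
position: [0.3944, -0.1662, 0.2239]
tool_rot: [2.902, 1.198, 0.002]
ft_force: [1.2, -0.2, -0.5]
grip_width: 0.876
grip_force: 0.0
```

Run:
```python
from h import *
for n,b in(("top",(150,105,340,205)),("side",(140,110,320,250))):
    im=cams.get_image(n);np.save(n+"9.npy",im)
    crop(n,im,*b,3,f"pics/{n}9.png")
a=cv2.imread("pics/top9.png");b=cv2.imread("pics/side9.png")
o=np.zeros((300+420,570,3),np.uint8);o[:300]=a;o[300:,:540]=b
cv2.imwrite("pics/m9.png",cv2.resize(o,None,fx=.83,fy=.83))
```

```text
(no output)
```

View pics/m9.png

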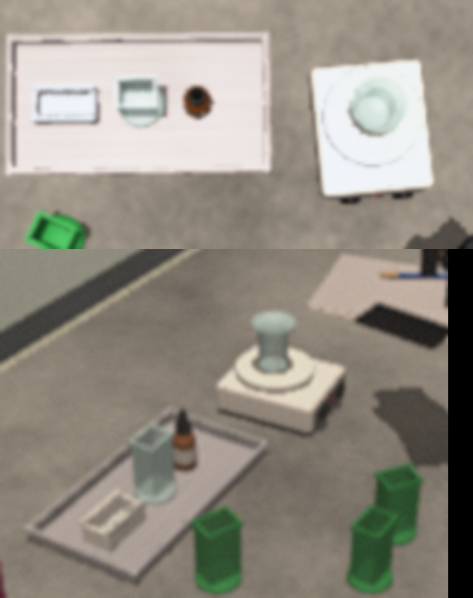

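Everything is in place: the watch glass sits level on the beaker (side view (273,323), beaker base at about (273,365)), and rack, jar and bottle stand in a row in the tray. One numeric check before handing in.

Run:
```python
from h import *
f=.83*3
t=lambda x,y:[150+x/f-.35,105+y/f-.35]
s=lambda x,y:[140+x/f-.35,110+(y-249)/f-.35]
print("wg top",onz("top",[t(377,106.5)],.127)[0],"side",onz("side",[s(273,323)],.127)[0])
print("beaker base side",onz("side",[s(272,363)],.062)[0])
T=np.array([onz("top",[t(*q)],.019)[0][:2] for q in((8,36),(269,34),(271,171),(8,173))]);c=T.mean(0)
y=(T[0]+T[3]-T[1]-T[2]);y/=np.linalg.norm(y);x=np.array([y[1],-y[0]])
for nm,p,z in(("jar foot",(143,105),.007),("jar top",(139,98),.087),("bulb",(198.5,96.5),.087),("rack",(66,104.5),.033)):
    d=onz("top",[t(*p)],z)[0][:2]-c;print(nm,"tray x,y",d@x,d@y)
```

```text
wg top [ 0.6102 -0.1277  0.127 ] side [ 0.614  -0.1301  0.127 ]
beaker base side [ 0.6166 -0.133   0.062 ]
jar foot tray x,y -0.0003266971904257071 -0.0037275967059585266
jar top tray x,y -0.006068087744908971 -0.004306484041584457
bulb tray x,y -0.004899435442886249 -0.06794358313897629
rack tray x,y -0.0033869737297262275 0.08062920122320992
```

```bash
python3 -c "
from bench import workorder
print(workorder.close_job())"
```

```text
the job is handed in; nothing more can be done
None
```

The bench is set out as asked and the job is handed in: the last images put everything inside the limits, with all five things upright, nothing dropped and the bystanders untouched; no verdict came back.

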